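# Hold the hidden bolt head behind the stirrer bracket

### The job

Swing the stirrer stand's yellow stabiliser leg out until it snaps fully home in its end detent. Then reach down into the gap behind the upright bracket, grip the brass bolt head between the fingers, turn it back until its red mark points straight up (two flats upright) and keep holding it there against its spring so that I can tighten the nut in front; finish while still gripping it, with the leg still home. Leave the bottle, beaker, jar and wrench where they are.

Things in the scene. Friction and masses are not known exactly. Their poses are not given: they have to be found in the camera images.
- stand: Fixed stirrer stand. Origin on the bench under the middle of its upright bracket; x points from bracket to stirrer housing (away from the robot, give or take the yaw), y left along the bracket, z up. Stand frame, mm: grey base 8 thick, x -40 to 205, y -100 to 100, with an ear at the front right for the leg hinge; dark detent block and brass plunger, height 30, near x 5, y -90.
- gap (a point): Middle of the gap's mouth, at stand (31, 0, 110) mm. The gap is 56 mm wide (stand x 3 to 59), open above and at both ends. In front of it the aluminium bracket: 6 mm thick (x -3 to 3), y -65 to 65, top at height 110. Behind it the white housing: x 59 to 199, y -95 to 95, top at height 92, with a round steel plate on it up to height 98. The nut sticks out in front to x -27.
- leg_hinge (a point): Point on the leg's upright hinge axis, at stand (-55, -75, 20) mm. A hinge stud of radius 7 mm rises to height 38 mm.
- leg_post (a point): Grip point on the black upright round post at the leg's free end: post 16 mm thick, from height 18 to 96 mm; the point is on its axis at height 75 mm, 120 mm from the hinge axis. The yellow leg is a bar 22 mm wide, height 10 to 20 mm, under the post. The post turns with the leg.
- leg (a joint): Leg angle a, rad. 0: folded along stand +y; grows counter-clockwise from above, towards the robot, to the stop at 1.50 (leg about along stand -x). Post at leg_hinge + 120 mm * (-sin a, cos a) in stand x, y. Friction 0.05 N m; from 1.15 the sprung detent resists, 2 to 4 N at the post, past 1.33 it snaps the leg to the stop, where it stays. Home: above 1.45. Starts at 0.15 to 0.6.
- bolt_head (a point): Centre of the brass hexagon head: 22 mm across flats, 18 mm long, axis level, parallel to stand x. At stand x 23 mm, height 90 mm (20 below the bracket's top), y from -25 to 25 mm. A steel collar of radius 13 mm fills the 11 mm between bracket and head. Red mark on the end facing the housing. The point's axes are the stand's at bolt angle 0 and turn with the head.
- bolt (a joint): Angle of the bolt head about stand +x, rad. 0: red mark straight up, two flats upright facing stand +y and -y, so that fingers closing along stand y sit flat on them. Positive: its top leans to stand -y. Starts at rest at 0.22 to 0.38; a spring (0.2 N m/rad about 0.30, friction 0.02 N m) turns it back to about 0.2 when let go. Stops at -0.5 and 0.5.
- reagent_bottle: Bystander: white bottle, 64 mm wide, 150 mm tall, standing left of the stand; origin under its centre.
- beaker: Bystander: glass beaker, 66 mm wide, 85 mm tall, in front of the stand to the left; origin under its centre.
- jar: Bystander: amber jar with orange lid, 56 mm wide, 75 mm tall, right of the stand; origin under its centre.
- wrench: Bystander: steel wrench 170 mm long lying on the bench in front of the stand to the right, roughly along stand x; origin under its middle.

How it is judged (in metres and radians):
On the way, in this order (a step that is already met when the one before it is completed fails the run):
1. the leg is swung out and home in its end detent (value of joint leg above 1.45 rad), for 0.3 s.
2. the bolt head is gripped and turned upright (value of joint bolt between -0.1 and 0.1 rad and contact force between the fingers and bolt above 6 N and distance between the grasp point and bolt_head below 0.022 m), for 0.3 s.
At the end, for the whole second after the job is handed in: The fingers are still gripping the bolt head (more than 6 N, grasp point within 22 mm of the head's centre), the head is within 0.1 rad of upright and still, the leg is home (above 1.45 rad), and no bystander has moved more than 30 mm (all of step 2 and value of joint leg above 1.45 rad and velocity of joint bolt between -0.1 and 0.1 rad/s and distance of each of reagent_bottle, beaker, jar, wrench from where it was at the start of the episode below 0.03 m); the arm keeps its last pose, push and grip.
It fails at once if a bystander was moved or knocked over (distance of any of reagent_bottle, beaker, jar, wrench from where it was at the start of the episode above 0.03 m or angle between any of reagent_bottle, beaker, jar, wrench's own z axis and vertical above 0.5 rad).
It also fails if it takes over 43 s, if anything falls off the work surface, if the arm or the gripper's body presses on something with over 40 N, if the wrist force passes 120 N, or if a joint passes its speed limit or range.

### The arm

A 6-joint arm with a two-finger parallel gripper is mounted at the origin on the work surface. World frame = base frame: x ahead of the robot, y to its left, z up, the work surface at z = 0. Lengths are in m, angles in degrees, forces in N, time in s.
With the tool pointing down it reaches from about 0.375 to 0.9 m from the base axis. Payload 3.1 kg.
Tool frame: the origin (TCP) lies at the very end of the fingers, on their centre line; the grasp point (between the pads) lies 19 mm behind it; z points along the fingers, x is the direction in which the jaws open and shut, and the axes are right-handed (so a half turn about z gives the same grasp; the last joint's range is limited). The gripper opens to 87 mm and grips with 3 to 60 N. Pads are 19 mm wide; open, the fingers measure 117 mm over their backs; the gripper's body (75 mm by 190 mm) begins 51 mm behind the grasp point.
Start: joints at [60.648, 30.224, 82.088, -0, 67.689, -10.227], TCP at [0.205, 0.59, 0.223] pointing down, gripper open.
Joint ranges: [-176.69, 176.69], [-43.24, 126.21], [12.49, 139.97], [-82, 262], [0, 151.66], [-163.58, 163.58]. Speed limits (degrees/s): [159.86, 159.86, 180, 180, 180, 180].

### API

Orientations are given as a 3x3 rotation matrix whose columns are the frame's x, y, z axes.
In Python, from rig import bot gives the robot as it stands.
- The arm moves only by the tool arm_command, never from a script. Its argument "plan" is a list of rows, each an object of numbers: "claw": the opening, from 0 (shut) to 1 (fully open); "dx", "dy", "dz": the shift along the tool's x, y, z in cm; "twist": the turn about the tool's z in degrees. A call has 1 to 8 rows; each row is the pose to reach, as a shift and turn from the pose measured when the call began, along the tool's axes at that moment; what a row does not reach only later rows make up. A row lasts 1/12 s, in which the tool goes at most 41.7 mm and 7.16 degrees, less where a joint would pass 70% of its speed; a pose out of reach is approached as far as the arm can. A call with a gripper value outside its range is refused whole. The fingers move at their own pace and stop on an object; the grip force is fixed at half the most. Time passes only in rows, so rows that repeat a pose let the fingers close. It gives the time, the measured TCP pose, the force and the opening at its end, in the units of the state.
- bot.read_state(): the state, without advancing time (a new reading comes with each control period).
- bot.capture(name): name is "side" or "top"; returns the picture (420x560x3 uint8, red, green, blue); there is no depth.
- bot.calibration(name): a dict with "intrinsics" (3x3 intrinsics, pixels), "rvec" (rotation vector, rad) and "tvec" (3), from world to camera coordinates, as OpenCV has them. Camera axes: x right, y down, z forward; pixel columns grow to the right and rows downward; lengths in m; the calibration is good to about 2 mm. A picture is of the moment at which its call begins. calibration takes no time and is no camera call.
- bot.hand_in(): hands the job in, once; it reports no verdict.
The state is a dict: "time_s": time; "joint_positions": joint angles; "qvel": joint speeds; "tau": joint torques, N m; "position": TCP position; "tcp_rot": TCP orientation; "force": force on the tool from outside, world axes, zero at the start; "moment": the same for the moment, N m; "opening": opening from 0.0 (shut) to 1.0 (fully open).
Only numpy, scipy, OpenCV 4.12 (cv2) and the standard library are available. Lean on these libraries where they do the work, as an engineer would, in place of code of your own. Each camera call takes 0.05 s, during which the arm holds its last target.

## Working session

There is one attempt and no reset: what is moved stays moved. The work goes in short steps, Python scripts to look and compute and a tool call to move; the robot and the scene stay as the last step left them, time stands still between calls to the robot, and variables do not carry over. Pictures are saved under pics/ and viewed, and the job is handed in when it is done.

Besides the shell and the picture viewer there is one more tool, called after "Call:" in YAML: its name, and indented under it one key for each argument. arm_command: Moves the arm, as the interface text tells. Its arguments: {"type":"object","properties":{"plan":{"type":"array"}},"required":["plan"]}

```bash
mkdir -p pics; ls
python3 - <<'E'
from rig import bot
import cv2
s=bot.read_state();print(s)
for n in("side","top"):
    im=bot.capture(n);cv2.imwrite(f"pics/{n}0.png",im[:,:,::-1]);c=bot.calibration(n);print(n,c)
E
```

```text
pics
{'time_s': 0.0, 'joint_positions': array([ 6.06474478e+01,  3.02767794e+01,  8.21568766e+01,  7.37617902e-04,
        6.76895820e+01, -1.02270193e+01]), 'qvel': array([ 0.07245857, -0.06602026,  0.02235863, -0.01189591, -0.0110241 ,
        0.00086625]), 'tau': array([-3.53522619e-04, -4.40043819e+01, -1.76588559e+01,  6.33081933e-02,
        5.83057653e-02, -1.45943736e-04]), 'position': array([0.20437289, 0.58986065, 0.22159237]), 'tcp_rot': array([[ 3.27642470e-01,  9.44801184e-01, -1.06471824e-03],
       [ 9.44799418e-01, -3.27643964e-01, -1.86893727e-03],
       [-2.11462265e-03, -3.93601951e-04, -9.99997687e-01]]), 'force': array([ 0.62575047, -0.76808523,  0.36567196]), 'moment': array([-0.00466981, -0.00671327,  0.06614852]), 'opening': 0.9984201342390249}
side {'intrinsics': array([[464.11612042,   0.        , 274.29640508],
       [  0.        , 464.11612042, 202.80217396],
       [  0.        ,   0.        ,   1.        ]]), 'rvec': array([ 0.46068072, -2.78747567,  1.08441663]), 'tvec': array([0.53888079, 0.16858228, 0.89124543])}
top {'intrinsics': array([[481.1976249 ,   0.        , 278.34742248],
       [  0.        , 481.1976249 , 207.00830871],
       [  0.        ,   0.        ,   1.        ]]), 'rvec': array([ 2.19868045, -2.18197669,  0.08317563]), 'tvec': array([0.00462156, 0.58212368, 1.0667432 ])}
```

View pics/side0.png

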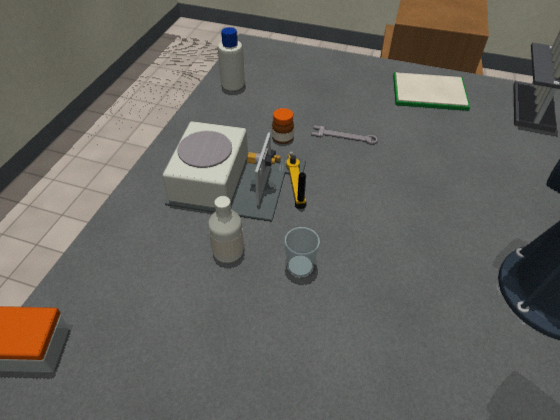

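View pics/top0.png

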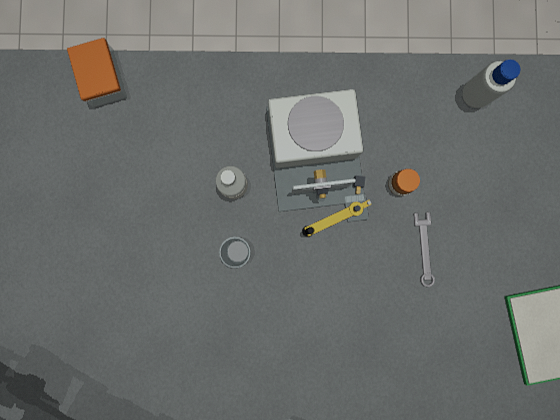

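The side picture shows the stand at (165-310, 125-215), with the leg post near (301,190). In the top picture the housing is at (270-362, 90-165), the bracket at y≈186, the bolt near (320,182), the leg hinge near (356,209) and the post near (308,231). I'll zoom in next.

```bash
cat > h.py <<'E'
from rig import bot
import numpy as np, cv2
def cam(n):
    c=bot.calibration(n);return c["intrinsics"],cv2.Rodrigues(c["rvec"])[0],np.array(c["tvec"])
def onplane(n,uv,z):
    K,R,t=cam(n);d=R.T@np.linalg.inv(K)@np.array([uv[0],uv[1],1.]);o=-R.T@t
    return o+d*(z-o[2])/d[2]
def proj(n,p):
    K,R,t=cam(n);q=K@(R@np.asarray(p)+t);return q[:2]/q[2]
def zoom(src,x0,y0,w,h,k,out):
    im=cv2.imread(src)[y0:y0+h,x0:x0+w];cv2.imwrite(out,cv2.resize(im,None,fx=k,fy=k,interpolation=cv2.INTER_CUBIC))
E
python3 - <<'E'
from h import *
zoom("pics/top0.png",260,80,120,160-0,5,"pics/tz0.png") if 0 else zoom("pics/top0.png",255,85,130,120-0,5,"pics/tz0.png")
zoom("pics/top0.png",265,165,120,80,6,"pics/tz1.png")
zoom("pics/side0.png",160,115,160,110,5,"pics/sz0.png")
E
```

```text
(no output)
```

View pics/tz0.png

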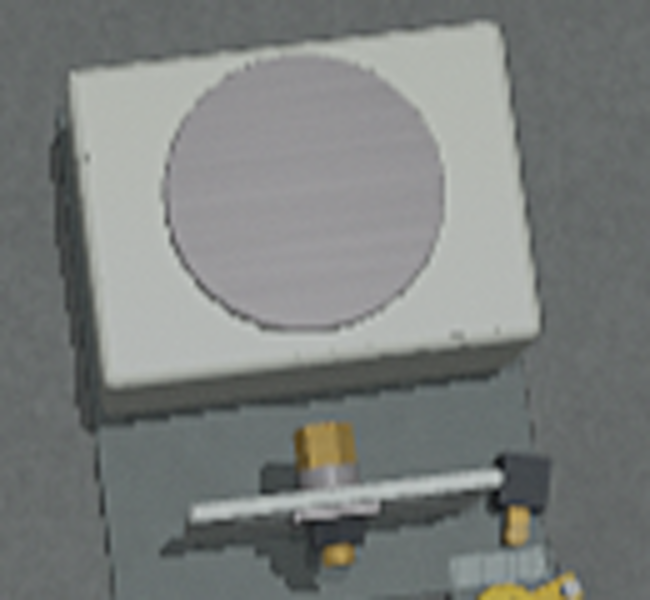

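View pics/tz1.png

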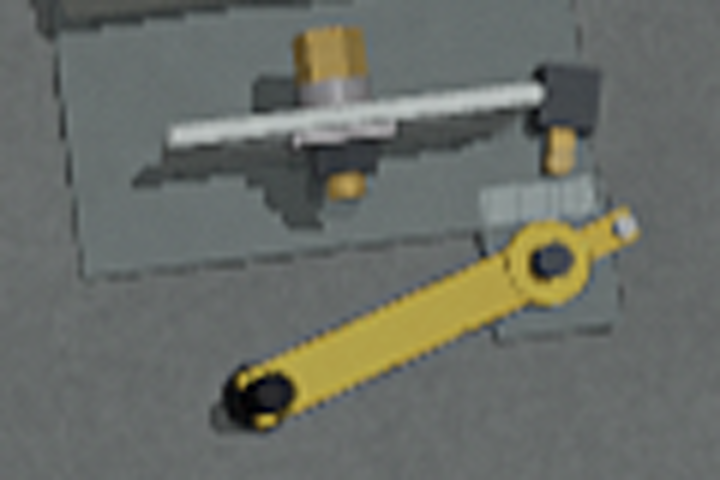

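View pics/sz0.png

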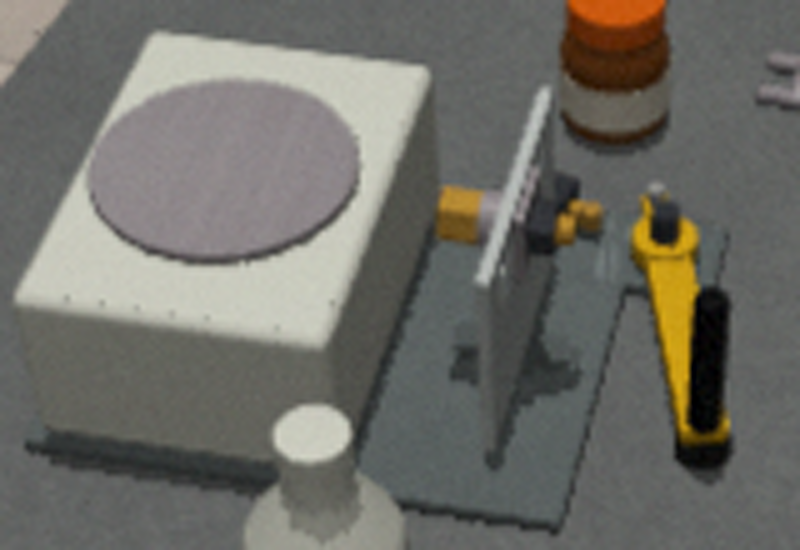

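```bash
cat >> h.py <<'E'
def un(u,v,x0,y0,k): return ((u+.5)/k-.5+x0,(v+.5)/k-.5+y0)
E
python3 - <<'E'
from h import *
Z0=lambda u,v:un(u,v,255,85,5); Z1=lambda u,v:un(u,v,265,165,6); S0=lambda u,v:un(u,v,160,115,5)
obs=[("BL",Z0(72,72),.092,(.199,.095)),("BR",Z0(499,23),.092,(.199,-.095)),("FR",Z0(540,332),.092,(.059,-.095)),("FL",Z0(106,387),.092,(.059,.095)),
("bkL",Z0(190,514),.110,(0,.065)),("bkR",Z0(503,478),.110,(0,-.065)),("plate",Z0(305,193),.098,(.129,0)),("hinge",Z1(551,259),.038,(-.055,-.075)),("base",Z1(85,275),.008,(-.04,.1))]
W=np.array([onplane("top",o[1],o[2])[:2] for o in obs]);S=np.array([o[3] for o in obs])
A=S-S.mean(0);B=W-W.mean(0);U,_,Vt=np.linalg.svd(A.T@B);R=(U@Vt).T
t=W.mean(0)-R@S.mean(0);yaw=np.arctan2(R[1,0],R[0,0])
print("yaw",np.degrees(yaw),"origin",t)
for o,w,s in zip(obs,W,S):print(o[0],w.round(4),((w-R@s-t)*1000).round(1))
np.savez("stand.npz",R=R,t=t,yaw=yaw)
inv=lambda w:R.T@(np.asarray(w)[:2]-t)
# side check
for n,uv,s in [("bk near top",S0(486,280),(0,.065,.110)),("bk far",S0(545,92),(0,-.065,.110)),("stud",S0(664,208),(-.055,-.075,.038)),("hFL",S0(328,345),(.059,.095,.092)),("hFR",S0(427,68),(.059,-.095,.092))]:
    print(n,np.round(uv,1),proj("side",[*(R@s[:2]+t),s[2]]).round(1))
p=onplane("top",Z1(272,392),.096);print("post",p,inv(p),proj("side",p),S0(712,296))
d=inv(p)-np.array([-.055,-.075]);print("a",np.arctan2(-d[0],d[1]),np.hypot(*d))
for nm,u in(("headL",(296,450)),("headR",(356,450)),("ridge?",(343,450)),("nut",(338,555))):
    print(nm,inv(onplane("top",Z0(*u),.090))*1000,inv(onplane("top",Z0(*u),.101))*1000)
for nm,z,uv in(("jar lid",.075,(406,181)),("bottle",.15,(228,177)),("beaker",.0,(237,251)),("wr1",0.004,(423,218)),("wr2",.004,(428,282))):
    p=onplane("top",uv,z);print(nm,p.round(3),inv(p).round(3))
E
```

```text
yaw 7.192638650700998 origin [ 0.62556284 -0.08455983]
BL [0.8087 0.0313] [-2.4 -3.3]
BR [ 0.8319 -0.1518] [-3.   2.1]
FR [ 0.698  -0.1688] [2.  2.6]
FL [0.6728 0.0157] [ 0.6 -1.4]
bkL [ 0.617  -0.0196] [-0.5  0.5]
bkR [ 0.6331 -0.1498] [-0.6 -0.7]
plate [ 0.7556 -0.0681] [2.  0.3]
hinge [ 0.5805 -0.1644] [0.2 1.5]
base [0.5751 0.008 ] [ 1.7 -1.6]
bk near top [256.8 170.6] [255.3 170.3]
bk far [268.6 133. ] [268.4 131.2]
stud [292.4 156.2] [292.3 155.7]
hFL [225.2 183.6] [224.3 182.5]
hFR [245.  128.2] [246.4 126.1]
post [ 0.52930926 -0.05682793  0.096     ] [-0.09202395  0.03956517] [301.08998001 173.13660719] (302.0, 173.8)
a 0.31257524996539987 0.12039913756464045
headL [23.52499676 16.56617832] [22.14149499 17.64032247]
headR [20.54610606 -8.75594257] [19.19492338 -7.40706932]
ridge? [21.19163277 -3.26862961] [19.83344654 -1.97929025]
nut [-22.9808622    4.39626746] [-23.85980463   5.6024475 ]
jar lid [ 0.637 -0.265  0.075] [-0.012 -0.181]
bottle [0.632 0.111 0.15 ] [0.031 0.193]
beaker [0.482 0.103 0.   ] [-0.119  0.204]
wr1 [ 0.561 -0.323  0.004] [-0.094 -0.228]
wr2 [ 0.415 -0.332  0.004] [-0.24 -0.22]
```

```bash
cat >> h.py <<'E'
def W(s):
    d=np.load("stand.npz");return np.array([*(d["R"]@np.array(s[:2])+d["t"]),s[2]])
def post(a,z): return W((-.055-.12*np.sin(a),-.075+.12*np.cos(a),z))
def delta(p,yaw=None):
    s=bot.read_state();R=s["tcp_rot"];d=R.T@(np.asarray(p)-s["position"])*100
    y=np.degrees(np.arctan2(R[1,0],R[0,0]))
    return d.round(2),None if yaw is None else round(y-yaw,2)
def st():
    s=bot.read_state();d=np.load("stand.npz");R=s["tcp_rot"]
    print("t",round(s["time_s"],2),"p",s["position"].round(4),"stand",(d["R"].T@(s["position"][:2]-d["t"])*1000).round(1),"yaw",np.degrees(np.arctan2(R[1,0],R[0,0])).round(1),"F",s["force"].round(1),"op",round(s["opening"],3))
E
python3 - <<'E'
from h import *
st();print(post(.3126,.056),delta(post(.3126,.2)),W((.027,.0045,.071)))
E
```

```text
t 0.1 p [0.2044 0.5899 0.2217] stand [-333.4  721.9] yaw 70.9 F [-0.2  0.5  0.3] op 0.999
[ 0.5294759  -0.05719063  0.056     ] (array([-50.48,  51.92,   2.25]), None) [ 0.65178695 -0.07671468  0.071     ]
```

Call:
arm_command:
  plan:
    - {"dx": -50.5, "dy": 51.9, "dz": 2, "claw": 1}
    - {"dx": -50.5, "dy": 51.9, "dz": 2, "claw": 1}
    - {"dx": -50.5, "dy": 51.9, "dz": 2, "claw": 1}
    - {"dx": -50.5, "dy": 51.9, "dz": 2, "claw": 1}
    - {"dx": -50.5, "dy": 51.9, "dz": 2, "claw": 1}
    - {"dx": -50.5, "dy": 51.9, "dz": 2, "claw": 1}
    - {"dx": -50.5, "dy": 51.9, "dz": 2, "claw": 1}
    - {"dx": -50.5, "dy": 51.9, "dz": 2, "claw": 1}

```text
$.plan[0]: bad value
```

```bash
python3 -c "
from h import *
st();print(delta(post(.3126,.2)))"
```

```text
t 0.1 p [0.2044 0.5899 0.2217] stand [-333.4  721.9] yaw 70.9 F [-0.2  0.5  0.3] op 0.999
(array([-50.48,  51.92,   2.25]), None)
```

Call:
arm_command:
  plan:
    - {"dx": -50.5, "dy": 51.9, "dz": 2, "twist": 0, "claw": 1}

```text
time_s: 0.18
position: [0.2218, 0.5582, 0.2212]
tcp_rot: [[0.323, 0.946, -0.001], [0.946, -0.323, 0.005], [0.004, -0.002, -1.0]]
force: [0.5, 0.7, 0.7]
opening: 1.0
```

Call:
arm_command:
  plan:
    - {"dx": -2.9, "dy": 2.9, "dz": 0, "twist": 0, "claw": 1}
    - {"dx": -5.7, "dy": 5.9, "dz": 0, "twist": 0, "claw": 1}

```text
time_s: 0.35
position: [0.2586, 0.4842, 0.2201]
tcp_rot: [[0.321, 0.947, -0.001], [0.947, -0.321, 0.004], [0.003, -0.003, -1.0]]
force: [1.0, -0.7, -0.2]
opening: 1.002
```

```bash
python3 -c "
from h import *
st();print(delta(post(.3126,.2),70))"
```

```text
t 0.35 p [0.2586 0.4842 0.2201] stand [-292.8  610.3] yaw 71.3 F [ 1.  -0.7 -0.2] op 1.002
(array([-42.6 ,  43.02,   1.76]), np.float64(1.29))
```

Call:
arm_command:
  plan:
    - {"dx": -42.6, "dy": 43.0, "dz": 1.5, "twist": 0, "claw": 1}
    - {"dx": -42.6, "dy": 43.0, "dz": 1.5, "twist": 0, "claw": 1}
    - {"dx": -42.6, "dy": 43.0, "dz": 1.5, "twist": 0, "claw": 1}
    - {"dx": -42.6, "dy": 43.0, "dz": 1.5, "twist": 0, "claw": 1}
    - {"dx": -42.6, "dy": 43.0, "dz": 1.5, "twist": 0, "claw": 1}
    - {"dx": -42.6, "dy": 43.0, "dz": 1.5, "twist": 0, "claw": 1}
    - {"dx": -42.6, "dy": 43.0, "dz": 1.5, "twist": 0, "claw": 1}
    - {"dx": -42.6, "dy": 43.0, "dz": 1.5, "twist": 0, "claw": 1}

```text
time_s: 1.02
position: [0.408, 0.1851, 0.2107]
tcp_rot: [[0.321, 0.947, -0.002], [0.947, -0.321, 0.004], [0.003, -0.003, -1.0]]
force: [0.5, -0.4, -0.2]
opening: 0.999
```

```bash
python3 -c "
from h import *
st();print(delta(post(.3126,.2),70))"
```

```text
t 1.02 p [0.408  0.1851 0.2107] stand [-182.1  294.8] yaw 71.3 F [ 0.5 -0.4 -0.2] op 0.999
(array([-19.06,  19.28,   0.95]), np.float64(1.3))
```

Call:
arm_command:
  plan:
    - {"dx": -19, "dy": 19.3, "dz": 1, "twist": 0, "claw": 1}
    - {"dx": -19, "dy": 19.3, "dz": 1, "twist": 0, "claw": 1}
    - {"dx": -19, "dy": 19.3, "dz": 1, "twist": 0, "claw": 1}
    - {"dx": -19, "dy": 19.3, "dz": 1, "twist": 0, "claw": 1}
    - {"dx": -19, "dy": 19.3, "dz": 1, "twist": 0, "claw": 1}
    - {"dx": -19, "dy": 19.3, "dz": 1, "twist": 0, "claw": 1}
    - {"dx": -19, "dy": 19.3, "dz": 1, "twist": 0, "claw": 1}
    - {"dx": -19, "dy": 19.3, "dz": 1, "twist": 0, "claw": 1}

```text
time_s: 1.68
position: [0.5329, -0.0619, 0.1992]
tcp_rot: [[0.325, 0.946, 0.002], [0.946, -0.325, 0.002], [0.002, 0.001, -1.0]]
force: [0.1, 0.9, 0.4]
opening: 0.997
```

```bash
python3 -c "
from h import *
st();print(delta(post(.3126,.056),70))
im=bot.capture('side');cv2.imwrite('pics/s1.png',im[:,:,::-1])"
```

```text
t 1.68 p [ 0.5329 -0.0619  0.1992] stand [-89.1  34.1] yaw 71.0 F [0.1 0.9 0.4] op 0.997
(array([ 0.3 , -0.5 , 14.32]), np.float64(1.01))
```

View pics/s1.png

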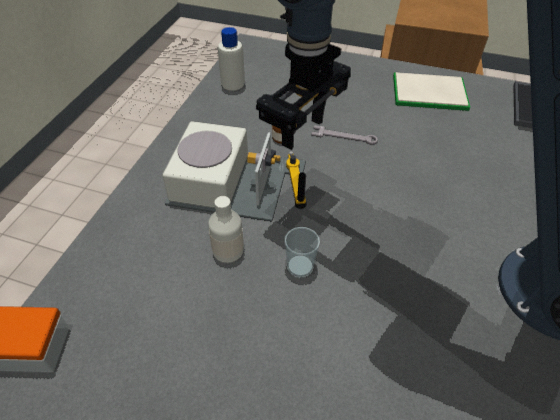

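The side picture shows the open gripper above the post (post at (301,190), fingertips near (280-290,135)) and nothing disturbed. Descending now.

Call:
arm_command:
  plan:
    - {"dx": 0.3, "dy": -0.5, "dz": 4, "twist": 0, "claw": 1}
    - {"dx": 0.3, "dy": -0.5, "dz": 8, "twist": 0, "claw": 1}
    - {"dx": 0.3, "dy": -0.5, "dz": 11.5, "twist": 0, "claw": 1}
    - {"dx": 0.3, "dy": -0.5, "dz": 14, "twist": 0, "claw": 1}
    - {"dx": 0.3, "dy": -0.5, "dz": 14.3, "twist": 0, "claw": 1}
    - {"dx": 0.3, "dy": -0.5, "dz": 14.3, "twist": 0, "claw": 1}

```text
time_s: 2.23
position: [0.5249, -0.0525, 0.0547]
tcp_rot: [[0.323, 0.946, -0.006], [0.946, -0.323, 0.006], [0.003, -0.008, -1.0]]
force: [0.1, -0.6, 0.5]
opening: 1.0
```

Call:
arm_command:
  plan:
    - {"dx": 0, "dy": 0, "dz": 0, "twist": 0, "claw": 0.1}
    - {"dx": 0, "dy": 0, "dz": 0, "twist": 0, "claw": 0.1}
    - {"dx": 0, "dy": 0, "dz": 0, "twist": 0, "claw": 0.1}
    - {"dx": 0, "dy": 0, "dz": 0, "twist": 0, "claw": 0.1}
    - {"dx": 0, "dy": 0, "dz": 0, "twist": 0, "claw": 0.1}
    - {"dx": 0, "dy": 0, "dz": 0, "twist": 0, "claw": 0.1}
    - {"dx": 0, "dy": 0, "dz": 0, "twist": 0, "claw": 0.1}
    - {"dx": 0, "dy": 0, "dz": 0, "twist": 0, "claw": 0.1}

```text
time_s: 2.9
position: [0.525, -0.0527, 0.0549]
tcp_rot: [[0.324, 0.946, -0.006], [0.946, -0.323, 0.006], [0.003, -0.007, -1.0]]
force: [0.2, -1.2, -0.0]
opening: 0.476
```

```bash
python3 -c "
from h import *
st();print(delta(post(.3126,.056),70))
zs=(bot.capture('side'),bot.capture('top'))
for n,i in zip('st',zs):cv2.imwrite(f'pics/{n}2.png',i[:,:,::-1])
zoom('pics/s2.png',180,80,160,150,5,'pics/s2z.png')"
```

```text
t 2.9 p [ 0.525  -0.0527  0.0549] stand [-95.8  44.3] yaw 71.1 F [ 0.2 -1.2 -0. ] op 0.476
(array([-0.28,  0.57, -0.11]), np.float64(1.12))
```

View pics/s2z.png

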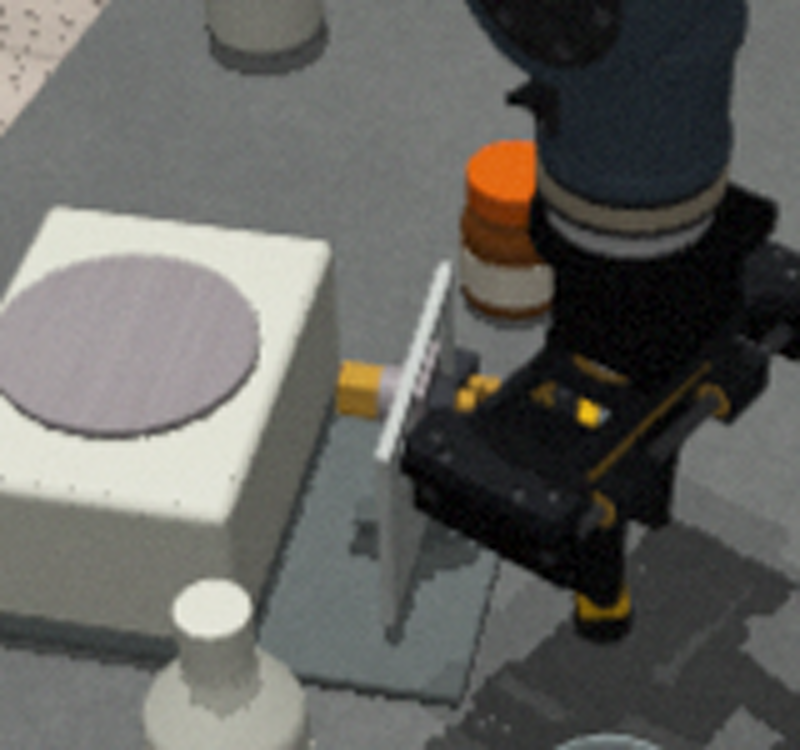

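The picture shows the fingers closing around the post (leg end at zoom (605,610)). I'll keep closing and correct the centring by a few mm at the same time.

Call:
arm_command:
  plan:
    - {"dx": -0.3, "dy": 0.5, "dz": 0, "twist": 0, "claw": 0.1}
    - {"dx": -0.3, "dy": 0.5, "dz": 0, "twist": 0, "claw": 0.1}
    - {"dx": -0.3, "dy": 0.5, "dz": 0, "twist": 0, "claw": 0.1}
    - {"dx": -0.3, "dy": 0.5, "dz": 0, "twist": 0, "claw": 0.1}
    - {"dx": -0.3, "dy": 0.5, "dz": 0, "twist": 0, "claw": 0.1}
    - {"dx": -0.3, "dy": 0.5, "dz": 0, "twist": 0, "claw": 0.1}
    - {"dx": -0.3, "dy": 0.5, "dz": 0, "twist": 0, "claw": 0.1}

```text
time_s: 3.58
position: [0.5296, -0.0578, 0.0547]
tcp_rot: [[0.323, 0.946, -0.004], [0.946, -0.323, 0.005], [0.003, -0.006, -1.0]]
force: [2.3, -5.2, -1.8]
opening: 0.177
```

```bash
python3 -c "
from h import *
st()
for a in (.45,.6,.75,.9,1.05,1.2,1.35,1.5):print(a,delta(post(a,.056))[0], post(a,.056).round(4))"
```

```text
t 3.58 p [ 0.5296 -0.0578  0.0547] stand [-91.9  38.5] yaw 71.1 F [ 2.3 -5.2 -1.8] op 0.177
0.45 [-1.16 -1.14 -0.12] [ 0.5151 -0.0652  0.056 ]
0.6 [-2.66 -2.14 -0.12] [ 0.5008 -0.0761  0.056 ]
0.75 [-4.28 -2.91 -0.12] [ 0.4882 -0.089   0.056 ]
0.9 [-6.01 -3.42 -0.12] [ 0.4778 -0.1036  0.056 ]
1.05 [-7.79 -3.67 -0.13] [ 0.4696 -0.1197  0.056 ]
1.2 [-9.58 -3.66 -0.13] [ 0.464  -0.1367  0.056 ]
1.35 [-11.36  -3.37  -0.14] [ 0.4609 -0.1544  0.056 ]
1.5 [-13.07  -2.83  -0.15] [ 0.4606 -0.1724  0.056 ]
```

Call:
arm_command:
  plan:
    - {"dx": -1.15, "dy": -1.15, "dz": 0, "twist": 0, "claw": 0.1}
    - {"dx": -1.9, "dy": -1.65, "dz": 0, "twist": 0, "claw": 0.1}
    - {"dx": -2.65, "dy": -2.15, "dz": 0, "twist": 0, "claw": 0.1}
    - {"dx": -3.45, "dy": -2.55, "dz": 0, "twist": 0, "claw": 0.1}
    - {"dx": -4.3, "dy": -2.9, "dz": 0, "twist": 0, "claw": 0.1}
    - {"dx": -5.15, "dy": -3.2, "dz": 0, "twist": 0, "claw": 0.1}
    - {"dx": -6.0, "dy": -3.4, "dz": 0, "twist": 0, "claw": 0.1}
    - {"dx": -6.0, "dy": -3.4, "dz": 0, "twist": 0, "claw": 0.1}

```text
time_s: 4.25
position: [0.4737, -0.1031, 0.0546]
tcp_rot: [[0.324, 0.946, -0.012], [0.946, -0.324, 0.008], [0.004, -0.014, -1.0]]
force: [-3.6, 4.4, 4.4]
opening: 0.178
```

```bash
python3 -c "
from h import *
st()
for a in (.9,1.05,1.2,1.35,1.5,1.53):print(a,delta(post(a,.056))[0], post(a,.056).round(4))"
```

```text
t 4.25 p [ 0.4737 -0.1031  0.0546] stand [-153.     0.6] yaw 71.1 F [-3.6  4.4  4.4] op 0.178
0.9 [ 0.08  0.41 -0.14] [ 0.4778 -0.1036  0.056 ]
1.05 [-1.7   0.15 -0.14] [ 0.4696 -0.1197  0.056 ]
1.2 [-3.5   0.17 -0.15] [ 0.464  -0.1367  0.056 ]
1.35 [-5.27  0.46 -0.16] [ 0.4609 -0.1544  0.056 ]
1.5 [-6.98  1.01 -0.18] [ 0.4606 -0.1724  0.056 ]
1.53 [-7.32  1.15 -0.18] [ 0.4608 -0.176   0.056 ]
```

Call:
arm_command:
  plan:
    - {"dx": -0.9, "dy": 0.2, "dz": 0, "twist": 0, "claw": 0.1}
    - {"dx": -1.8, "dy": 0.15, "dz": 0, "twist": 0, "claw": 0.1}
    - {"dx": -2.7, "dy": 0.15, "dz": 0, "twist": 0, "claw": 0.1}
    - {"dx": -3.6, "dy": 0.2, "dz": 0, "twist": 0, "claw": 0.1}
    - {"dx": -4.5, "dy": 0.3, "dz": 0, "twist": 0, "claw": 0.1}
    - {"dx": -5.3, "dy": 0.45, "dz": 0, "twist": 0, "claw": 0.1}
    - {"dx": -6.2, "dy": 0.7, "dz": 0, "twist": 0, "claw": 0.1}
    - {"dx": -6.9, "dy": 1.0, "dz": 0, "twist": 0, "claw": 0.1}

```text
time_s: 4.92
position: [0.4588, -0.1716, 0.0546]
tcp_rot: [[0.324, 0.946, -0.015], [0.946, -0.324, 0.009], [0.004, -0.017, -1.0]]
force: [-1.4, 2.2, 5.5]
opening: 0.172
```

```bash
python3 -c "
from h import *
st()
for a in (1.35,1.5,1.53):print(a,delta(post(a,.056))[0], post(a,.056).round(4))"
```

```text
t 4.92 p [ 0.4588 -0.1716  0.0546] stand [-176.3  -65.5] yaw 71.1 F [-1.4  2.2  5.5] op 0.172
1.35 [ 1.69 -0.36 -0.13] [ 0.4609 -0.1544  0.056 ]
1.5 [-0.02  0.19 -0.15] [ 0.4606 -0.1724  0.056 ]
1.53 [-0.35  0.33 -0.15] [ 0.4608 -0.176   0.056 ]
```

Call:
arm_command:
  plan:
    - {"dx": -0.4, "dy": 0.2, "dz": 0, "twist": 0, "claw": 0.1}
    - {"dx": -0.5, "dy": 0.2, "dz": 0, "twist": 0, "claw": 0.1}
    - {"dx": -0.5, "dy": 0.2, "dz": 0, "twist": 0, "claw": 0.1}

```text
time_s: 5.17
position: [0.4587, -0.1731, 0.0546]
tcp_rot: [[0.33, 0.944, -0.015], [0.944, -0.329, 0.017], [0.011, -0.02, -1.0]]
force: [7.6, 16.9, 4.4]
opening: 0.176
```

Call:
arm_command:
  plan:
    - {"dx": 0.2, "dy": 0, "dz": 0, "twist": 0, "claw": 0.5}
    - {"dx": 0.2, "dy": 0, "dz": 0, "twist": 0, "claw": 0.7}
    - {"dx": 0.2, "dy": 0, "dz": 0, "twist": 0, "claw": 0.7}
    - {"dx": 0.2, "dy": 0, "dz": 0, "twist": 0, "claw": 0.7}
    - {"dx": 0.2, "dy": 0, "dz": 0, "twist": 0, "claw": 0.7}
    - {"dx": 0.2, "dy": 0, "dz": 0, "twist": 0, "claw": 0.7}

```text
time_s: 5.67
position: [0.4594, -0.1718, 0.0545]
tcp_rot: [[0.33, 0.944, -0.015], [0.944, -0.33, 0.016], [0.01, -0.02, -1.0]]
force: [0.4, 0.1, -0.7]
opening: 0.547
```

```bash
python3 -c "
from h import *
st()
zs=(bot.capture('side'),bot.capture('top'))
for n,i in zip('st',zs):cv2.imwrite(f'pics/{n}3.png',i[:,:,::-1])
zoom('pics/s3.png',200,80,160,150,5,'pics/s3z.png')"
```

```text
t 5.67 p [ 0.4594 -0.1718  0.0545] stand [-175.7  -65.7] yaw 70.7 F [ 0.4  0.1 -0.7] op 0.547
```

View pics/s3z.png

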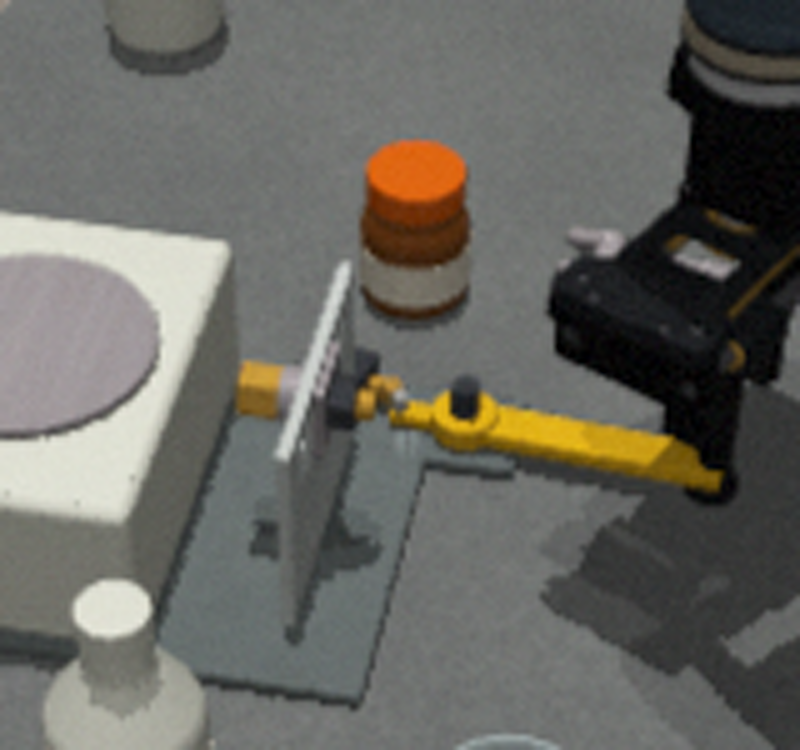

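The zoomed side picture shows the leg along stand -x, with its tail against the plunger and the free end at zoom (715,480). The stop reaction peaked at about 18 N, so the leg is home. Next I lift, twist and go to the bolt.

Call:
arm_command:
  plan:
    - {"dx": 0, "dy": 0, "dz": -3, "twist": 0, "claw": 0.65}
    - {"dx": 0, "dy": 0, "dz": -7, "twist": 0, "claw": 0.65}
    - {"dx": 0, "dy": 0, "dz": -11, "twist": 0, "claw": 0.65}
    - {"dx": 0, "dy": 0, "dz": -14, "twist": 0, "claw": 0.65}
    - {"dx": 0, "dy": 0, "dz": -14, "twist": 0, "claw": 0.65}

```text
time_s: 6.18
position: [0.4651, -0.1762, 0.2004]
tcp_rot: [[0.33, 0.944, -0.004], [0.944, -0.33, 0.009], [0.007, -0.007, -1.0]]
force: [-0.3, -0.4, -0.7]
opening: 0.647
```

```bash
python3 -c "
from h import *
st();print(delta(W((.027,.0045,.18)),97.2))
bot_im=bot.capture('top');cv2.imwrite('pics/t4.png',bot_im[:,:,::-1])
zoom('pics/t4.png',280,130,120,110,6,'pics/t4z.png')"
```

```text
t 6.18 p [ 0.4651 -0.1762  0.2004] stand [-170.6  -70.9] yaw 70.7 F [-0.3 -0.4 -0.7] op 0.647
(array([15.54, 14.35,  2.04]), np.float64(-26.46))
```

View pics/t4z.png

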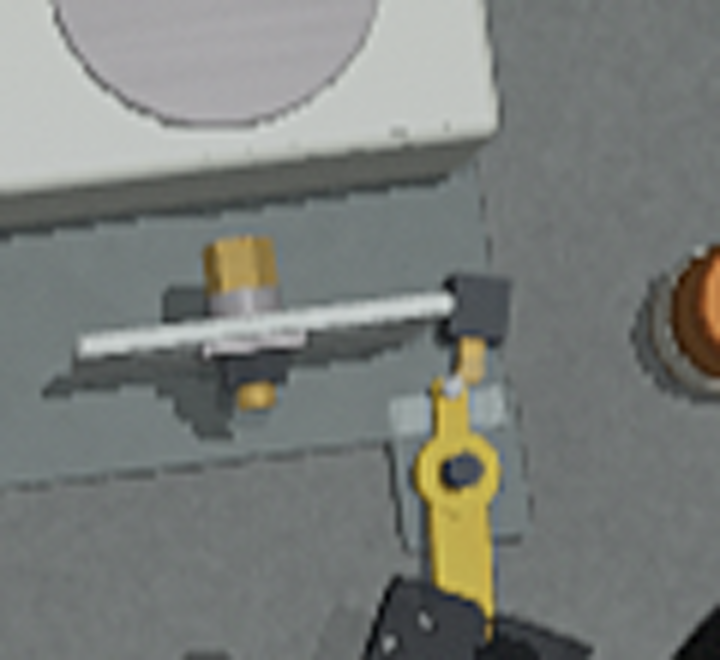

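The picture confirms the leg has clicked past the plunger: its tail is at (455,385) and it lies along -x. The bolt head is at (204-277, 237-290). I'll refine the bolt's y from this view and move over.

```bash
python3 -c "
from h import *
d=np.load('stand.npz')
for u in((203,265,.087),(278,265,.093),(210,300,.09),(281,300,.09),(206,239,.09),(273,235,.09)):
    print(u,(d['R'].T@(onplane('top',un(u[0],u[1],280,130,6),u[2])[:2]-d['t'])*1000).round(1))"
```

```text
(203, 265, 0.087) [25.8 16.9]
(278, 265, 0.093) [21.9 -8.9]
(210, 300, 0.09) [12.8 16.2]
(281, 300, 0.09) [ 9.8 -8.7]
(206, 239, 0.09) [34.5 15. ]
(273, 235, 0.09) [33.1 -8.8]
```

Call:
arm_command:
  plan:
    - {"dx": 2, "dy": 2, "dz": 1, "twist": -7, "claw": 0.65}
    - {"dx": 4.5, "dy": 4, "dz": 1, "twist": -14, "claw": 0.65}
    - {"dx": 7, "dy": 6.5, "dz": 1, "twist": -21, "claw": 0.65}
    - {"dx": 10, "dy": 9, "dz": 1, "twist": -26.5, "claw": 0.65}
    - {"dx": 12.5, "dy": 11.5, "dz": 1, "twist": -26.5, "claw": 0.65}
    - {"dx": 15, "dy": 14, "dz": 1, "twist": -26.5, "claw": 0.65}
    - {"dx": 15.5, "dy": 14.4, "dz": 1, "twist": -26.5, "claw": 0.65}
    - {"dx": 15.5, "dy": 14.4, "dz": 1, "twist": -26.5, "claw": 0.65}

```text
time_s: 6.9
position: [0.6513, -0.0747, 0.1849]
tcp_rot: [[-0.128, 0.992, -0.01], [0.992, 0.129, 0.012], [0.014, -0.009, -1.0]]
force: [0.0, -0.5, -1.5]
opening: 0.648
```

```bash
python3 -c "
from h import *
st();print(delta(W((.027,.004,.12)),97.2))"
```

```text
t 6.9 p [ 0.6513 -0.0747  0.1849] stand [26.8  6.5] yaw 97.4 F [ 0.  -0.5 -1.5] op 0.648
(array([-0.34,  0.07,  6.49]), np.float64(0.18))
```

Call:
arm_command:
  plan:
    - {"dx": -0.3, "dy": 0, "dz": 2, "twist": 0, "claw": 0.65}
    - {"dx": -0.3, "dy": 0, "dz": 4.5, "twist": 0, "claw": 0.65}
    - {"dx": -0.3, "dy": 0, "dz": 6.3, "twist": 0, "claw": 0.65}
    - {"dx": -0.3, "dy": 0, "dz": 6.3, "twist": 0, "claw": 0.65}
    - {"dx": -0.3, "dy": 0, "dz": 6.3, "twist": 0, "claw": 0.65}

```text
time_s: 7.32
position: [0.6484, -0.0773, 0.1201]
tcp_rot: [[-0.127, 0.992, -0.016], [0.992, 0.128, 0.014], [0.016, -0.014, -1.0]]
force: [-0.3, -0.7, 1.2]
opening: 0.653
```

```bash
python3 -c "
from h import *
st();print(delta(W((.027,.004,.071)),97.2))
im=bot.capture('side');cv2.imwrite('pics/s5.png',im[:,:,::-1])
zoom('pics/s5.png',180,60,160,150,5,'pics/s5z.png')"
```

```text
t 7.32 p [ 0.6484 -0.0773  0.1201] stand [23.6  4.3] yaw 97.3 F [-0.3 -0.7  1.2] op 0.653
(array([-0.11,  0.41,  4.91]), np.float64(0.12))
```

View pics/s5z.png

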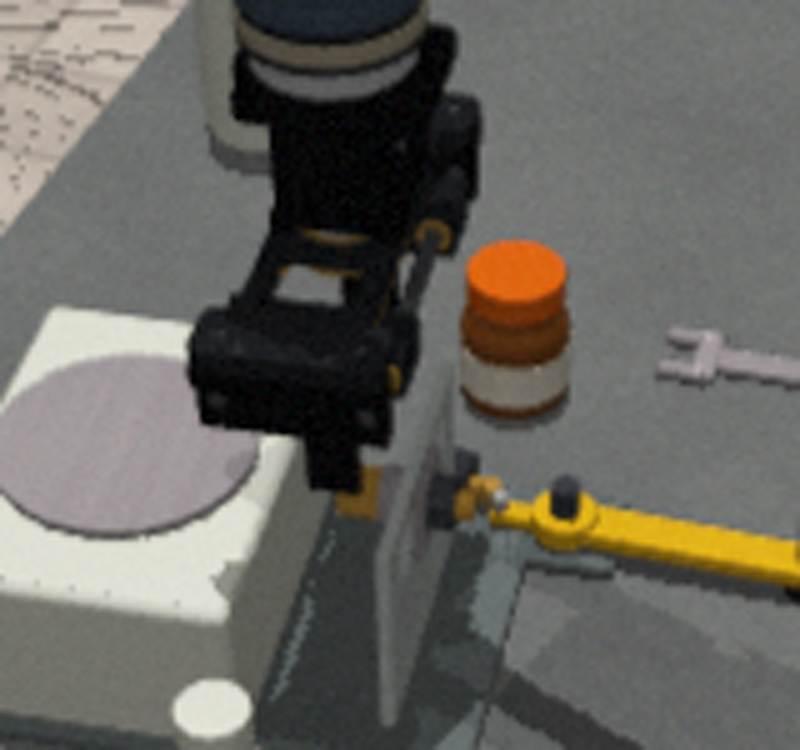

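The side picture shows the near finger just above and beside the head, its tip at (333,485) with the head at (357,490). There is clearance to the bracket (380-450) and to the housing edge at about 330. I'll descend in steps, shifted slightly towards the housing.

Call:
arm_command:
  plan:
    - {"dx": -0.1, "dy": 0.4, "dz": 0.5, "twist": 0, "claw": 0.65}
    - {"dx": -0.1, "dy": 0.5, "dz": 1.5, "twist": 0, "claw": 0.65}
    - {"dx": -0.1, "dy": 0.5, "dz": 2.5, "twist": 0, "claw": 0.65}
    - {"dx": -0.1, "dy": 0.5, "dz": 2.5, "twist": 0, "claw": 0.65}

```text
time_s: 7.7
position: [0.6533, -0.0772, 0.0945]
tcp_rot: [[-0.127, 0.992, -0.016], [0.992, 0.128, 0.014], [0.016, -0.014, -1.0]]
force: [-1.0, -0.7, -0.6]
opening: 0.653
```

```bash
python3 -c "
from h import *
st();print(delta(W((.0275,.004,.071)),97.2))"
```

```text
t 7.7 p [ 0.6533 -0.0772  0.0945] stand [28.4  3.8] yaw 97.3 F [-1.  -0.7 -0.6] op 0.653
(array([-0.02, -0.06,  2.35]), np.float64(0.12))
```

Call:
arm_command:
  plan:
    - {"dx": 0, "dy": 0, "dz": 1, "twist": 0, "claw": 0.65}
    - {"dx": 0, "dy": 0, "dz": 2, "twist": 0, "claw": 0.65}
    - {"dx": 0, "dy": 0, "dz": 2.3, "twist": 0, "claw": 0.65}
    - {"dx": 0, "dy": 0, "dz": 2.3, "twist": 0, "claw": 0.65}
    - {"dx": 0, "dy": 0, "dz": 2.3, "twist": 0, "claw": 0.65}

```text
time_s: 8.12
position: [0.6527, -0.0768, 0.071]
tcp_rot: [[-0.128, 0.992, -0.017], [0.992, 0.128, 0.014], [0.016, -0.015, -1.0]]
force: [-0.9, -0.1, -0.8]
opening: 0.649
```

```bash
python3 -c "
from h import *
st();print(delta(W((.0275,.004,.071)),97.2))
zs=(bot.capture('side'),bot.capture('top'))
for n,i in zip('st',zs):cv2.imwrite(f'pics/{n}6.png',i[:,:,::-1])
zoom('pics/s6.png',200,100,100,90,8,'pics/s6z.png')
"
```

```text
t 8.12 p [ 0.6527 -0.0768  0.071 ] stand [27.9  4.3] yaw 97.3 F [-0.9 -0.1 -0.8] op 0.649
(array([-0.03, -0.04, -0.  ]), np.float64(0.13))
```

View pics/s6z.png

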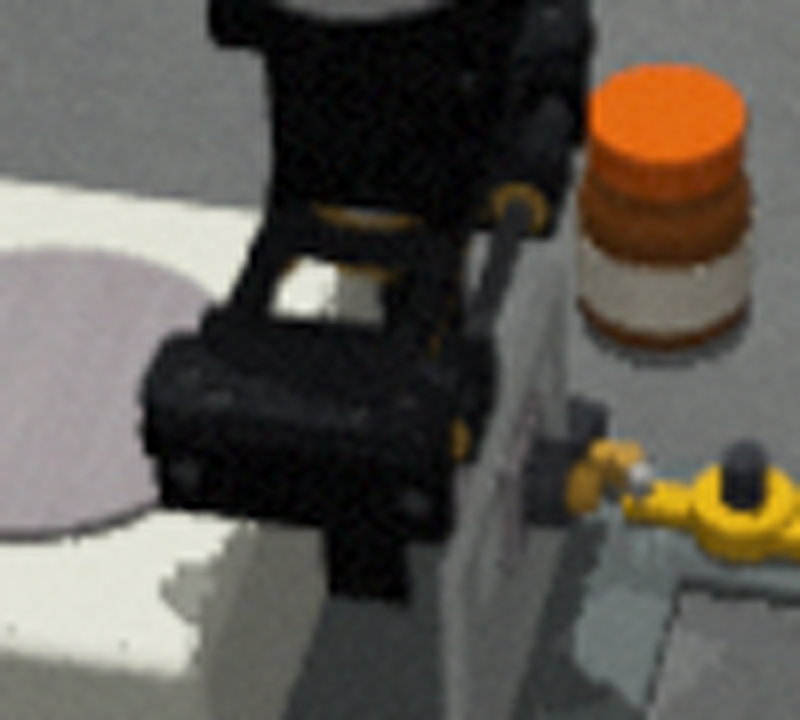

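The picture shows the near finger in the gap, its tip at (368,600), with no contact and the body above the housing. Closing now.

Call:
arm_command:
  plan:
    - {"dx": 0, "dy": 0, "dz": 0, "twist": 0, "claw": 0.1}
    - {"dx": 0, "dy": 0, "dz": 0, "twist": 0, "claw": 0.1}
    - {"dx": 0, "dy": 0, "dz": 0, "twist": 0, "claw": 0.1}
    - {"dx": 0, "dy": 0, "dz": 0, "twist": 0, "claw": 0.1}
    - {"dx": 0, "dy": 0, "dz": 0, "twist": 0, "claw": 0.1}
    - {"dx": 0, "dy": 0, "dz": 0, "twist": 0, "claw": 0.1}
    - {"dx": 0, "dy": 0, "dz": 0, "twist": 0, "claw": 0.1}
    - {"dx": 0, "dy": 0, "dz": 0, "twist": 0, "claw": 0.1}

```text
time_s: 8.88
position: [0.6532, -0.0762, 0.0718]
tcp_rot: [[-0.127, 0.992, -0.015], [0.992, 0.127, 0.015], [0.017, -0.013, -1.0]]
force: [0.5, 2.7, 0.9]
opening: 0.261
```

Call:
arm_command:
  plan:
    - {"dx": 0, "dy": 0, "dz": 0, "twist": 0, "claw": 0.1}
    - {"dx": 0, "dy": 0, "dz": 0, "twist": 0, "claw": 0.1}
    - {"dx": 0, "dy": 0, "dz": 0, "twist": 0, "claw": 0.1}
    - {"dx": 0, "dy": 0, "dz": 0, "twist": 0, "claw": 0.1}

```text
time_s: 9.22
position: [0.6532, -0.0761, 0.0718]
tcp_rot: [[-0.127, 0.992, -0.015], [0.992, 0.127, 0.015], [0.017, -0.013, -1.0]]
force: [-0.4, 1.3, 0.2]
opening: 0.264
```

```bash
python3 -c "
from h import *
st();s=bot.read_state();print(s['opening']*87,s['moment'])
zs=(bot.capture('side'),bot.capture('top'))
for n,i in zip('st',zs):cv2.imwrite(f'pics/{n}7.png',i[:,:,::-1])
zoom('pics/t7.png',270,130,130,110,6,'pics/t7z.png')
"
```

```text
t 9.22 p [ 0.6532 -0.0761  0.0718] stand [28.5  4.9] yaw 97.3 F [-0.4  1.3  0.2] op 0.264
22.977589636428558 [ 0.31523487 -0.01361752 -0.01775956]
```

View pics/s7.png

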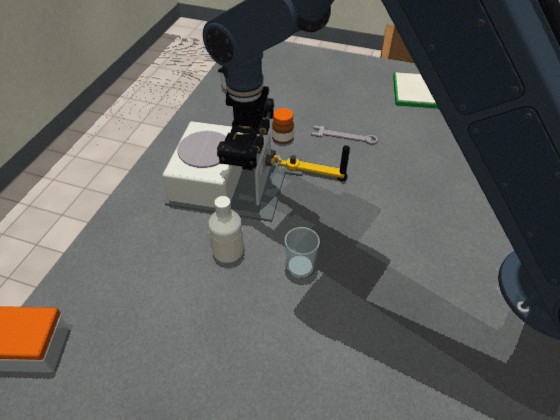

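View pics/t7z.png

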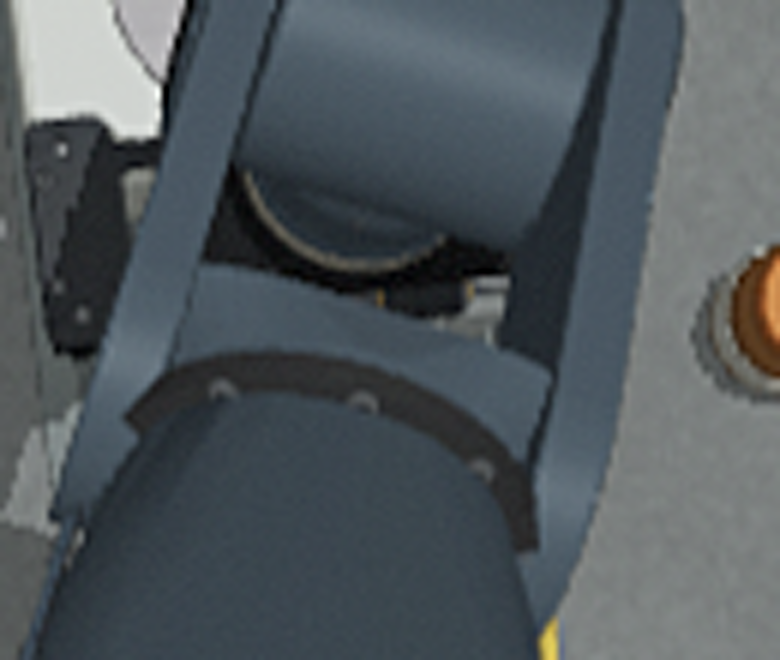

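Side picture: the gripper is on the bolt at about (240,150), the leg is home with its post at (345,160), and the bystanders are unmoved. The opening reads 23.0 mm. The 16 mm post read about 15.3 mm, so a 22 mm flat grip should read about 21.3 mm, and the head may have jammed part-turned. A small vertical dither should break the pad friction.

Call:
arm_command:
  plan:
    - {"dx": 0, "dy": 0, "dz": -0.4, "twist": 0, "claw": 0.1}
    - {"dx": 0, "dy": 0, "dz": -0.7, "twist": 0, "claw": 0.1}
    - {"dx": 0, "dy": 0, "dz": -0.7, "twist": 0, "claw": 0.1}

```text
time_s: 9.57
position: [0.6529, -0.0761, 0.0739]
tcp_rot: [[-0.127, 0.992, -0.017], [0.992, 0.127, 0.016], [0.018, -0.015, -1.0]]
force: [7.1, 0.6, -23.5]
opening: 0.257
```

Call:
arm_command:
  plan:
    - {"dx": 0, "dy": 0, "dz": 0.4, "twist": 0, "claw": 0.1}
    - {"dx": 0, "dy": 0, "dz": 0.8, "twist": 0, "claw": 0.1}
    - {"dx": 0, "dy": 0, "dz": 0.8, "twist": 0, "claw": 0.1}

```text
time_s: 9.82
position: [0.6533, -0.0761, 0.0708]
tcp_rot: [[-0.128, 0.992, -0.016], [0.992, 0.128, 0.015], [0.017, -0.014, -1.0]]
force: [-5.6, 2.7, 21.4]
opening: 0.248
```

```bash
python3 -c "
from h import *
st();s=bot.read_state();print(s['opening']*87,s['moment'])
zs=bot.capture('side')
cv2.imwrite('pics/s8.png',zs[:,:,::-1]);zoom('pics/s8.png',200,100,100,90,8,'pics/s8z.png')
for i in range(6):
  bot.capture('top');s=bot.read_state();print(s['moment'].round(2),s['force'].round(1),s['opening'].round(4))
"
```

```text
t 9.82 p [ 0.6533 -0.0761  0.0708] stand [28.6  4.9] yaw 97.3 F [-5.6  2.7 21.4] op 0.248
21.534306385839095 [0.5853728  1.18718989 0.09313497]Traceback (most recent call last):
  File "<string>", line 7, in <module>
    bot.capture('top');s=bot.read_state();print(s['moment'].round(2),s['force'].round(1),s['opening'].round(4))
                                                                                         ^^^^^^^^^^^^^^^^^^
AttributeError: 'float' object has no attribute 'round'
```

View pics/s8z.png

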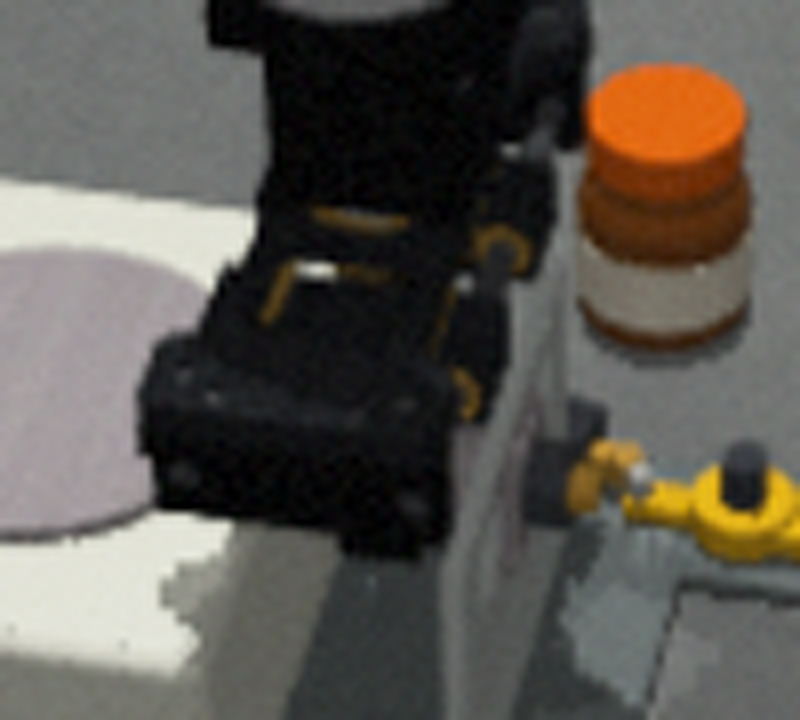

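The opening fell from 0.264 to 0.248 and is approaching the expected flat value, so the dither is working. The picture still shows the grip on the bolt, with the leg tail at (640,480). I'll dither some more until the opening settles.

Call:
arm_command:
  plan:
    - {"dx": 0, "dy": 0, "dz": -0.6, "twist": 0, "claw": 0.0}
    - {"dx": 0, "dy": 0, "dz": -0.9, "twist": 0, "claw": 0.0}
    - {"dx": 0, "dy": 0, "dz": -0.9, "twist": 0, "claw": 0.0}

```text
time_s: 10.17
position: [0.652, -0.0763, 0.0749]
tcp_rot: [[-0.127, 0.992, -0.019], [0.992, 0.128, 0.016], [0.018, -0.017, -1.0]]
force: [5.0, -0.4, -22.5]
opening: 0.249
```

Call:
arm_command:
  plan:
    - {"dx": 0, "dy": 0, "dz": 0.5, "twist": 0, "claw": 0.0}
    - {"dx": 0, "dy": 0, "dz": 0.9, "twist": 0, "claw": 0.0}
    - {"dx": 0, "dy": 0, "dz": 0.9, "twist": 0, "claw": 0.0}

```text
time_s: 10.42
position: [0.6529, -0.0762, 0.0719]
tcp_rot: [[-0.128, 0.992, -0.016], [0.992, 0.128, 0.015], [0.017, -0.014, -1.0]]
force: [-6.8, 3.3, 25.6]
opening: 0.244
```

Call:
arm_command:
  plan:
    - {"dx": 0, "dy": 0, "dz": -0.6, "twist": 0, "claw": 0.0}
    - {"dx": 0, "dy": 0, "dz": -0.9, "twist": 0, "claw": 0.0}
    - {"dx": 0, "dy": 0, "dz": -0.9, "twist": 0, "claw": 0.0}

```text
time_s: 10.67
position: [0.6515, -0.0764, 0.0767]
tcp_rot: [[-0.128, 0.992, -0.02], [0.992, 0.128, 0.016], [0.018, -0.018, -1.0]]
force: [4.3, -0.4, -20.7]
opening: 0.246
```

Call:
arm_command:
  plan:
    - {"dx": 0, "dy": 0, "dz": 0.5, "twist": 0, "claw": 0.0}
    - {"dx": 0, "dy": 0, "dz": 0.9, "twist": 0, "claw": 0.0}
    - {"dx": 0, "dy": 0, "dz": 0.9, "twist": 0, "claw": 0.0}

```text
time_s: 10.92
position: [0.6522, -0.0763, 0.0744]
tcp_rot: [[-0.128, 0.992, -0.018], [0.992, 0.128, 0.015], [0.017, -0.016, -1.0]]
force: [-7.4, 3.7, 27.4]
opening: 0.249
```

Call:
arm_command:
  plan:
    - {"dx": 0, "dy": 0, "dz": 0, "twist": 0, "claw": 0.0}
    - {"dx": 0, "dy": 0, "dz": 0, "twist": 0, "claw": 0.0}
    - {"dx": 0, "dy": 0, "dz": 0, "twist": 0, "claw": 0.0}
    - {"dx": 0, "dy": 0, "dz": 0, "twist": 0, "claw": 0.0}
    - {"dx": 0, "dy": 0, "dz": 0, "twist": 0, "claw": 0.0}
    - {"dx": 0, "dy": 0, "dz": 0, "twist": 0, "claw": 0.0}

```text
time_s: 11.42
position: [0.6522, -0.0763, 0.0747]
tcp_rot: [[-0.128, 0.992, -0.018], [0.992, 0.128, 0.015], [0.017, -0.016, -1.0]]
force: [0.2, 2.1, -0.2]
opening: 0.248
```

```bash
python3 -c "
from h import *
st()
o=[]
for i in range(8):
  im=bot.capture('side' if i%2 else 'top');s=bot.read_state();o.append([*s['moment'],*s['force'],s['opening']*87]);
  if i>5: cv2.imwrite('pics/'+('s9' if i%2 else 't9')+'.png',im[:,:,::-1])
o=np.array(o);print(o.mean(0).round(3),o.std(0).round(3));st()
zoom('pics/s9.png',215,110,80,60,10,'pics/s9z.png')
"
```

```text
t 11.42 p [ 0.6522 -0.0763  0.0747] stand [27.4  4.9] yaw 97.4 F [ 0.2  2.1 -0.2] op 0.248
[ 3.2000e-01  1.8300e-01  1.6000e-02 -8.1500e-01  1.4590e+00  1.0990e+00
  2.1535e+01] [0.024 0.046 0.023 0.37  0.428 0.571 0.179]
t 11.82 p [ 0.6522 -0.0763  0.0746] stand [27.4  4.9] yaw 97.4 F [-1.4  1.4  1.6] op 0.251
```

View pics/s9z.png

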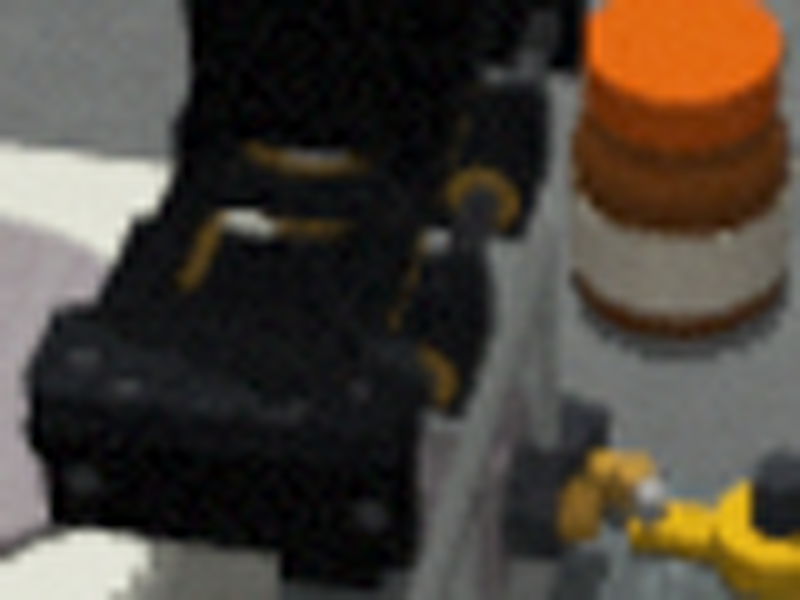

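View pics/t9.png

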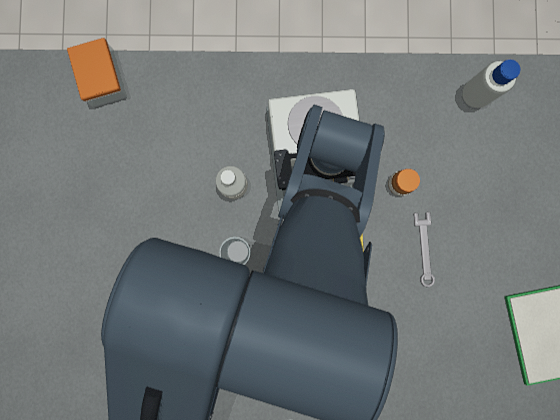

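The opening has settled at 21.5 mm, which with the post offset means about 22.2 mm, flat on the flats and within about 0.03 rad of upright. The forces are about zero. The pictures show the bottle (230,180), jar (405,181), wrench and beaker where they were, and the leg home. Handing in.

```bash
python3 -c "
from h import *
st();print(bot.hand_in());st()"
```

```text
t 11.82 p [ 0.6522 -0.0763  0.0746] stand [27.4  4.9] yaw 97.4 F [-1.4  1.4  1.6] op 0.251
the job is handed in; nothing more can be done
None
the job is handed in; nothing more can be done
```

I swung the leg home, then gripped the bolt head in the gap, and handed in at 11.8 s while still holding it. No verdict came back. The bolt angle is my estimate from the finger opening, because the fingers hid the red mark.

- **Leg:** the top picture showed its tail clicked past the plunger, lying along stand -x. The stop pushed back with about 18 N.
- **Bolt:** the first grip jammed with the head only part-turned, at an opening of 23.0 mm. Small up-and-down movements while gripping freed it.
    - **Angle:** the opening settled at 21.5 mm. The post read 0.7 mm under its true size, so that is about 22.2 mm against 22 mm across flats. That puts the head within about 0.02–0.04 rad of upright.
    - **Position:** by my measurements the grasp point is about 6 mm from the head's centre, and the arm holds still with under 3 N at the wrist.
- **Bystanders:** the last pictures showed the bottle, beaker, jar and wrench where they started.
- **Disagreements:**
    - **Moment reading:** the wrist moment read 0.32 N m about x, more than the spring can give. I put this down to the small leftover sideways force, but did not check it.
    - **First call refused:** the first move call was refused because I left out the twist value.

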